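# Seal the vacuum pot and hold its pump drawn

## Task

Press the loose lid fully down onto the steel pot so that it sits level and flush on the rim all round. Then squeeze in the release button on the end of the pump's black handle and, keeping the handle gripped, pull it straight up past its first stop to the second, final stop. Finish while still holding the handle gripped there, fully drawn (it springs back if let go), with the lid still seated and without disturbing the curing pad, its switch, the chess knight, the beaker or the file.

Things in the scene. Friction and masses are not known exactly. Their poses are not given: they have to be found in the camera images.
- station: Fixed flat aluminium base plate, 130 (its x) x 290 (its y) x 12 mm thick, lying on the counter. Origin at the centre of its underside. The pot and the pump stand on it 150 mm apart at its two ends; either may be at either end.
- pot: Fixed round steel pot, outer diameter 110, inner 100, 60 mm tall, open at the top, standing on the plate. Origin at the centre of its underside (12 mm above the counter), z up; its rim is at z = 60 mm in its frame.
- lid: Loose white plastic lid, 0.16 kg, centred on the pot but unseated, 7 to 8 mm too high on sprung cleats inside the rim. Flange diameter 114, 6 mm thick, round knob in its middle; tapered plug of diameter 96 below. Origin: centre of the flange's underside; seated = this is at z 60 mm in the pot's frame. Takes about 8 to 12 N straight down on the knob; once down it stays.
- lid_knob (a point): Centre of the flat top of the lid's round knob (diameter 34, 16 mm tall), 22 mm above the lid's origin (94 mm above the counter when seated).
- pump: Fixed upright hand vacuum pump on the plate: aluminium cylinder of diameter 48, its top 73 mm above its origin (foot diameter 66). Origin at the centre of its underside, 12 mm above the counter, z up; its y axis points to the side where the handle's button is.
- grip (a point): Middle of the pump's black handle block, whose axes are the pump's. The block measures 24 (x) x 40 (y) x 36 (z) mm; with the pump closed its underside is 10 mm above the cylinder and this point is 101 mm above the pump's origin, at the first stop 146 mm, at the second stop 191 mm.
- button_face (a point): Middle of the outer face of the release button, 16 mm wide and 18 mm high, on the handle's +y end face, 6 mm proud of it (26 mm from the handle's middle) when out. Fingers closed along the handle's y axis squeeze it in (one on the button, one on the far end face; 46 mm across out, 41 mm in).
- button (a joint): Travel of the release button into the handle, 0 to 0.005 m. Sprung: 2 N to start, 5 N fully in. Unless it is in by at least 0.0035 m a catch keeps the closed handle from rising.
- handle (a joint): Rise of the handle's thin rod out of the middle tube, 0 to 0.045 m; 0.045 is the first stop. Pull of about 3 to 5 N with weight; a spring draws it back.
- mid_tube (a joint): Rise of the middle tube out of the pump cylinder, 0 to 0.045 m. It follows when the rod is at its stop and the pull grows to about 9 N; at 0.045 the handle is at the second, final stop (holding takes about 10 N upward). A spring draws it back.
- uv_pad: Bystander, fixed: white UV curing pad, 130 x 120 x 24 mm with a 2.5 mm grey plate on top. Origin at the centre of its underside.
- switch_tip (a point): Tip of the small toggle switch on the curing pad (bystander).
- knight: Bystander: black resin chess knight, diameter 30, 51 mm tall, standing on the curing pad. Origin at the centre of its underside.
- beaker: Bystander: empty glass beaker, diameter 68, 90 mm tall, standing on the counter. Origin at the centre of its underside.
- file: Bystander: small flat aluminium file, 170 mm long (its x), 14 wide, 12 thick, lying on the counter. Origin under its middle.

How it is judged:
On the way, in this order (a step that is already met when the one before it is completed fails the run):
1. the lid is pressed down level onto the pot's rim (z of lid in the frame of pot below 0.062 m and angle between lid's own z axis and vertical below 0.03 rad and horizontal distance between lid and pot below 0.004 m), for 0.2 s.
2. the release button is squeezed in with the handle still down (value of joint button above 0.0035 m and z of grip in the frame of pump below 0.115 m), for 0.1 s.
3. the handle is drawn to the second stop (z of grip in the frame of pump above 0.187 m), for 0.3 s.
At the end, for the whole second after the job is handed in: Through the last second the gripper holds the pump's handle (over 3 N of contact) at the second stop (within 4 mm of full extension), and the lid is seated on the pot (within 2 mm of flush, tilted under 0.03 rad, centred within 4 mm) (all of step 1 and z of grip in the frame of pump above 0.187 m and contact force between the fingers and pump above 3 N); the arm keeps its last pose, push and grip.
It fails at once if the beaker, knight or file was shifted by more than 15 mm (distance of any of beaker, knight, file from where it was at the start of the episode above 0.015 m).
It fails at once if the curing pad's switch was flipped or pushed (distance of switch_tip from where it was at the start of the episode above 0.006 m).
It fails at once if the robot pressed on the curing pad (contact force between any of the arm, the fingers and uv_pad above 3 N).
It also fails if it takes over 48 s, if anything falls off the work surface, if the arm or the gripper's body presses on something with over 40 N, if the wrist force passes 120 N, or if a joint passes its speed limit or range.

## Robot

A 7-joint arm with a two-finger parallel gripper is mounted at the origin on the work surface. World frame = base frame: x ahead of the robot, y to its left, z up, the work surface at z = 0. Lengths are in m, angles in rad, forces in N, time in s.
With the tool pointing down it reaches from about 0.35 to 0.9 m from the base axis. Payload 19.9 kg.
Tool frame: the origin (TCP) lies between the finger pads; the fingertips stand 19 mm ahead of it and the grasp point (between the pads) is the TCP; z points along the fingers, y is the line along which they close (so a half turn about z gives the same grasp; the last joint's range is limited). The gripper opens to 94 mm and grips with 3 to 60 N. Pads are 16 mm wide; open, the fingers measure 119 mm over their backs; the gripper's body (75 mm by 177 mm) begins 78 mm behind the grasp point.
Start: joints at [-0.042, 0.417, -0.01, 1.614, 0.005, 1.111, -0.053], TCP at [0.625, 0, 0.224] pointing down, gripper open.
Joint ranges: [-2.81, 2.81], [-0.39, 2.02], [-1.27, 1.25], [0.06, 2.57], [-1.19, 4.33], [0.19, 2], [-2.82, 2.82]. Speed limits (rad/s): [1.89, 1.89, 2.39, 2.39, 3.01, 3.01, 3.01].

## Interface

Orientations are given as a 3x3 rotation matrix whose columns are the frame's x, y, z axes.
In Python, from rig import robot gives the robot as it stands. Calls block until the motion is done:
- robot.move_ptp(position, orientation): joint-space move of the TCP to a pose.
- robot.move_linear(position, velocity=0.15, frame=None, threshold=None): straight line of the TCP; frame=None keeps the orientation; velocity is the mean speed in m/s. With threshold (N) it stops when the force on the tool has changed by that much, and returns True; else False.
- robot.goto_joints(angles): joint-space move.
- robot.gripper_to(opening): finger opening in m; the grip force is fixed at half the most; returns when the fingers have stopped.
- robot.pause(seconds).
- robot.ik(position, orientation): joint angles nearest the present ones, or None.
- robot.get_state(): the state.
- robot.grab_frame(name): name is "scene" or "side" or "wrist"; returns the picture (400x640x3 uint8, red, green, blue); there is no depth.
- robot.camera_info(name): a dict with "fx", "fy", "cx", "cy" (pixels), "dist" ([k1, k2, p1, p2, k3] as OpenCV has them; the pictures are not rectified), "rvec" (rotation vector, rad) and "tvec" (3), from world to camera coordinates, as OpenCV has them. Camera axes: x right, y down, z forward; pixel columns grow to the right and rows downward; lengths in m; the calibration is good to about 2 mm. A picture is of the moment at which its call begins: read the wrist's pose just before it. camera_info takes no time and is no camera call; for the wrist camera it gives the pose at the moment of the call.
A pose or a line that the arm cannot do raises robot.PlanningError and nothing moves.
- robot.sign_off(): hands the job in; it is judged then, once.
The state is a dict: "time": time; "qpos": joint angles; "joint_vel": joint speeds; "effort": joint torques, N m; "ee_pos": TCP position; "tool_rot": TCP orientation; "force": force on the tool from outside, world axes, zero at the start; "moment": the same for the moment, N m; "opening": finger opening in m; "grasp_force": force on a finger pad.
Only numpy, scipy, OpenCV 4.12 (cv2) and the standard library are available. Lean on these libraries where they do the work, as an engineer would, in place of code of your own. Each camera call takes 0.05 s, during which the arm holds its last target. There are 200 camera calls.

## Working session

There is one attempt and no reset: what is moved stays moved. The work goes in short steps, each a Python script; the robot and the scene stay as the last script left them, time stands still between calls to the robot, and variables do not carry over. Pictures are saved under pics/ and viewed, at most 10 in all, crops included, and the job is handed in when it is done.

```bash
mkdir -p pics; python3 - <<'E'
from rig import robot
import cv2,pickle
d={}
for n in("scene","side","wrist"):
    i=robot.camera_info(n); f=robot.grab_frame(n); d[n]=(i,f)
    cv2.imwrite(f"pics/{n}0.png",f[:,:,::-1]); print(n,i)
pickle.dump(d,open("d0.pkl","wb")); print(robot.get_state())
E
```

```text
scene {'fx': 456.19375311694125, 'fy': 456.19375311694125, 'cx': 323.99827145388304, 'cy': 199.48701291900576, 'dist': array([-0.04657056,  0.        ,  0.        ,  0.        ,  0.        ]), 'rvec': array([ 2.38008511,  1.1906457 , -0.31512379]), 'tvec': array([-0.35754714, -0.30899504,  1.49039362])}
side {'fx': 459.1448969173862, 'fy': 459.1448969173862, 'cx': 315.7863055186328, 'cy': 201.30861876040825, 'dist': array([-0.12819584,  0.        ,  0.        ,  0.        ,  0.        ]), 'rvec': array([ 2.38360293, -0.71954478,  0.25744528]), 'tvec': array([-0.41674171,  0.2904806 ,  0.81427234])}
wrist {'fx': 351.83594830952364, 'fy': 351.83594830952364, 'cx': 316.2408830159583, 'cy': 199.221473628299, 'dist': array([-0.07978424,  0.        ,  0.        ,  0.        ,  0.        ]), 'rvec': array([-2.86384363e+00,  1.05842882e-04,  1.71395121e-03]), 'tvec': array([-0.62392126, -0.02924939,  0.39164088])}
{'time': 0.15, 'qpos': array([-0.04151562,  0.41778492, -0.01031399,  1.61400441,  0.00471882,
        1.11068279, -0.05299326]), 'joint_vel': array([ 0.00029466, -0.00080977,  0.00109459, -0.00247391,  0.00039608,
        0.00043619, -0.00040272]), 'effort': array([ 7.99236568e-04, -8.51532197e+01,  6.39362633e-01, -4.26137459e+01,
       -4.88919730e-02,  1.71691604e-02,  1.51774425e-04]), 'ee_pos': array([6.24749564e-01, 4.66472721e-06, 2.24014588e-01]), 'tool_rot': array([[-4.83324168e-05,  9.99999636e-01, -8.51993869e-04],
       [ 9.99999995e-01,  4.82584270e-05, -8.68633830e-05],
       [-8.68222355e-05, -8.51998063e-04, -9.99999633e-01]]), 'force': array([ 0.38514651,  0.76497104, -0.46625595]), 'moment': array([ 0.00383838, -0.00858339,  0.01751337]), 'grasp_force': 0.0, 'opening': 0.09387133105243012}
```

View pics/scene0.png

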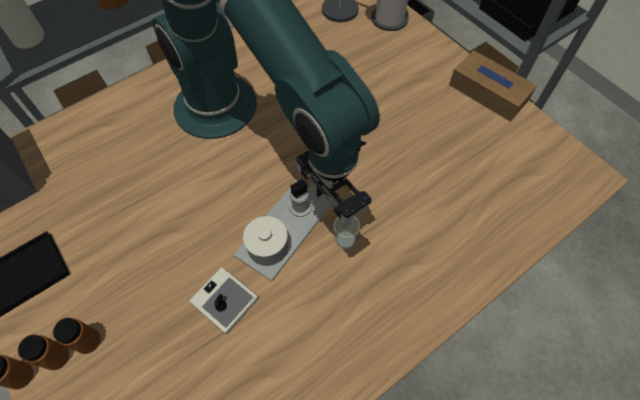

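View pics/side0.png

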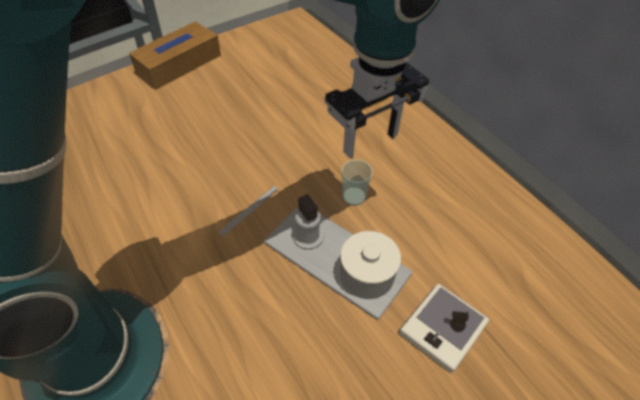

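View pics/wrist0.png

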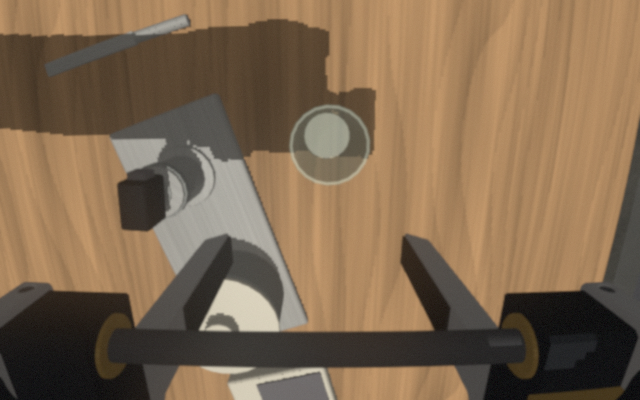

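The scene view shows the lid knob at about (265,236), the handle at (299,187), the beaker at (346,232), and the pad with the knight at (222,300). In the side view the knob is at (371,254) and the handle at (308,207). In the wrist view the handle top is at (140,203), and the file is at top left. Next I'll triangulate roughly, then look from two wrist positions.

```bash
cat >h.py <<'E'
import numpy as np,cv2
from rig import robot
def cam(i):
    K=np.array([[i['fx'],0,i['cx']],[0,i['fy'],i['cy']],[0,0,1]]);R=cv2.Rodrigues(i['rvec'])[0]
    return K,R,np.array(i['tvec']),np.array(i['dist'])
def ray(i,uv):
    K,R,t,d=cam(i);n=cv2.undistortPoints(np.array([[uv]],float),K,d)[0,0]
    v=R.T@np.r_[n,1];return -R.T@t,v/np.linalg.norm(v)
def tri(obs):
    A=0;b=0
    for i,uv in obs:
        c,v=ray(i,uv);M=np.eye(3)-np.outer(v,v);A=A+M;b=b+M@c
    p=np.linalg.solve(A,b)
    return p,[np.round(proj(i,p)-uv,1) for i,uv in obs]
def onz(i,uv,z):
    c,v=ray(i,uv);return c+v*(z-c[2])/v[2]
def proj(i,p):
    K,R,t,d=cam(i);return cv2.projectPoints(np.array([p],float),i['rvec'],i['tvec'],K,d)[0][0,0]
def down(yaw): # tool y axis at yaw, z down
    y=np.array([np.cos(yaw),np.sin(yaw),0]);z=np.array([0,0,-1.]);return np.c_[np.cross(y,z),y,z]
E
python3 - <<'E'
from h import *
import pickle
d=pickle.load(open('d0.pkl','rb'));s,e,w=[d[n][0] for n in('scene','side','wrist')]
print('knob',tri([(s,(265,236)),(e,(371,252))]))
print('handletop',tri([(s,(299,187)),(e,(308,200)),(w,(138,203))]))
print('beakertop',tri([(s,(346,222)),(e,(356,170)),(w,(330,145))]))
print('knight',tri([(s,(221,301)),(e,(459,320))]))
for p in[(111,136),(216,94),(306,322)]:print('plate',onz(w,p,.012))
for p in[(45,70),(188,20)]:print('file',onz(w,p,.012))
for p in[(224,269),(258,296),(225,330),(190,298)]:print('pad',onz(s,p,.025))
for a,n in((d['scene'][1][165:295,220:370],'a'),):cv2.imwrite('pics/sc.png',cv2.resize(a[:,:,::-1],None,fx=4.5,fy=4.5,interpolation=2))
E
```

```text
knob (array([ 0.53369787, -0.13957365,  0.08787303]), [array([ 0.5, -0.6]), array([0.8, 0.7])])
handletop (array([0.48613145, 0.0027423 , 0.12748238]), [array([ 0.5, -1.1]), array([1., 1.]), array([0.8, 0.2])])
beakertop (array([0.63221473, 0.04318639, 0.09463175]), [array([-0.1,  1.4]), array([-0.2, -1.3]), array([-3.8, -0.4])])
knight (array([ 0.59802796, -0.32180053,  0.04414262]), [array([-1.,  1.]), array([-1.4, -1.2])])
plate [0.40250797 0.04397381 0.012     ]
plate [0.52106566 0.08536248 0.012     ]
plate [ 0.61125055 -0.18453439  0.012     ]
file [0.33644006 0.11547558 0.012     ]
file [0.4971236  0.15739515 0.012     ]
pad [ 0.52083093 -0.26857646  0.025     ]
pad [ 0.63465357 -0.23682159  0.025     ]
pad [ 0.65847898 -0.34806078  0.025     ]
pad [ 0.53645437 -0.37784099  0.025     ]
```

```bash
python3 - <<'E'
from h import *
import pickle
d={}
R=down(0)
for k,p in (('a',(.49,-.0,.25)),('b',(.53,-.12,.25))):
    robot.move_ptp(p,R); robot.pause(.3)
    i=robot.camera_info('wrist');f=robot.grab_frame('wrist');d[k]=(i,f)
    cv2.imwrite(f'pics/w{k}.png',f[:,:,::-1])
s=robot.get_state();print(s['time'],s['ee_pos'],s['force'])
pickle.dump(d,open('d1.pkl','wb'))
E
```

```text
2.0333 [ 0.53001035 -0.11942112  0.25013348] [0.48494716 0.5837097  0.5639471 ]
```

View pics/wa.png

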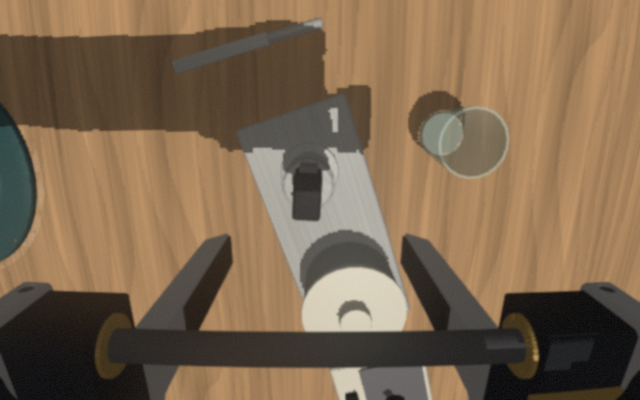

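View pics/wb.png

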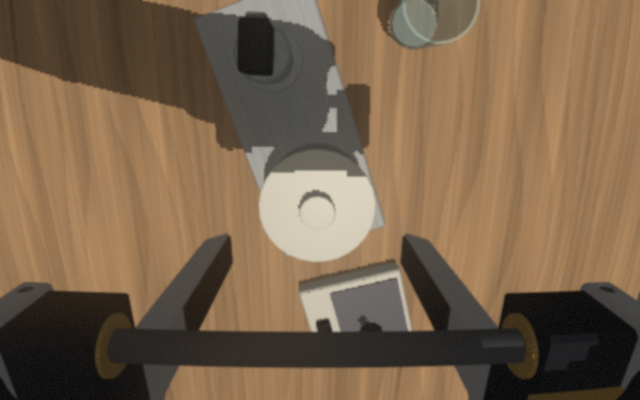

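View a shows the handle block at about (307,193), with its long axis close to image vertical. View b shows the knob top at (317,211), the lid disc centred at about (317,205), and the handle at (256,43). I'll enlarge both handle views with more contrast.

```bash
python3 - <<'E'
from h import *
import pickle
d=pickle.load(open('d1.pkl','rb'))
def c(f,x,y,w=50,h=75):
    a=f[y:y+h,x:x+w,::-1].astype(float)/255
    return cv2.resize((np.clip(a,0,1)**.45*255).astype(np.uint8),None,fx=8,fy=8,interpolation=2)
cv2.imwrite('pics/h2.png',np.hstack([c(d['a'][1],282,150),c(d['b'][1],230,5)]))
E
```

```text
(no output)
```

View pics/h2.png

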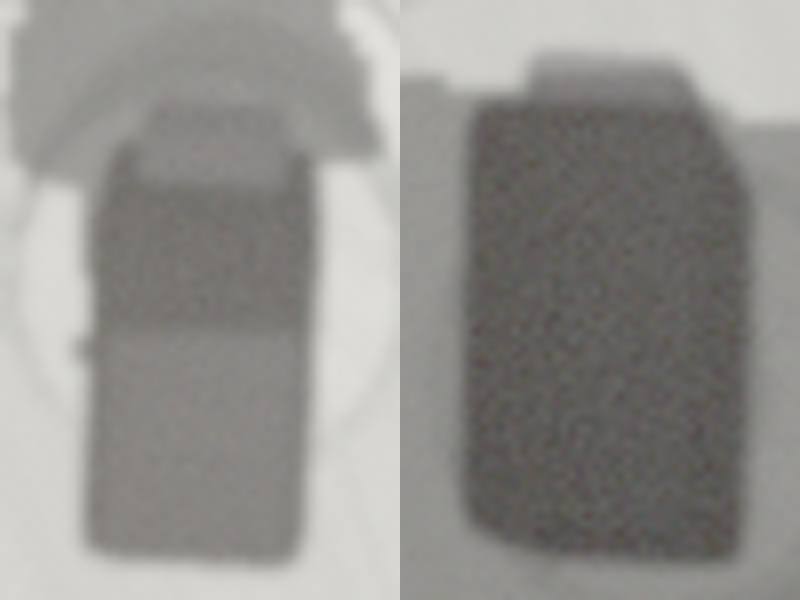

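Handle corners in the enlarged crops: view a (left) shows the top face from about y=200 to 560, with the button on the +y (upper) side. View b shows the top-face +y-left corner at (468,100) and the -y-left corner at (463,510). The horizontal boundary at 330 in view a is the gripper's shadow.

```bash
python3 - <<'E'
from h import *
import pickle
d=pickle.load(open('d1.pkl','rb'));a,b=d['a'][0],d['b'][0]
d0=pickle.load(open('d0.pkl','rb'));s,e,w=[d0[n][0] for n in('scene','side','wrist')]
A=lambda x,y:(281.6+x/8,149.6+y/8); B=lambda x,y:(229.6+(x-400)/8,4.6+y/8)
for n,p,q in(('+yL',(95,197),(468,100)),('-yL',(85,560),(463,510))):print(n,tri([(a,A(*p)),(b,B(*q))]))
P=[onz(a,A(*p),.131)for p in((95,197),(315,197),(303,562),(85,560))]
print(np.round(P,4),np.mean(P,0))
print('knob',tri([(a,(356,319)),(b,(317,211))]),onz(b,(317,211),.101))
print('knob4',tri([(a,(356,319)),(b,(317,211)),(s,(265,236)),(e,(371,252))]))
# lid disc rim fit: bright pixels mask view b -> ellipse points at z=.085
f=d['b'][1];m=(cv2.cvtColor(f,cv2.COLOR_RGB2HSV)[...,1]<55)&(f.min(2)>150);m=m.astype(np.uint8)
n,l,st,c=cv2.connectedComponentsWithStats(m);print([(st[k].tolist(),c[k].round(1)) for k in range(1,n) if st[k][4]>800])
for p in((240,131),(345,95)):print('plate a',onz(a,p,.012))
for p in((197,17),(383,224)):print('plate b',onz(b,p,.012))
for p in((299,285),(397,262)):print('pad b',onz(b,p,.025))
# verify projected model
g=np.mean(P,0)[:2]
print('beaker',onz(a,(474,142),.09))
E
```

```text
+yL (array([0.47126115, 0.02018944, 0.12843601]), [array([ 0.1, -0. ]), array([-0.1,  0. ])])
-yL (array([ 0.47007285, -0.01707789,  0.13346851]), [array([ 0.3, -0.1]), array([-0.4,  0.1])])
[[ 0.4713  0.0207  0.131 ]
 [ 0.4936  0.0207  0.131 ]
 [ 0.4924 -0.0183  0.131 ]
 [ 0.4696 -0.0181  0.131 ]] [0.4817309  0.00126637 0.131     ]
knob (array([ 0.53081467, -0.14189563,  0.09302947]), [array([-0.5,  0.2]), array([ 0.6, -0.2])]) [ 0.53026822 -0.13953011  0.101     ]
knob4 (array([ 0.53215873, -0.14153223,  0.09134701]), [array([ 0.6, -1.1]), array([ 2. , -1.1]), array([-0.7, -1.2]), array([1. , 0.8])])
[([223, 0, 101, 36, 1405], array([284.3,  10.6])), ([259, 171, 124, 90, 8586], array([317.6, 212.9])), ([301, 271, 110, 60, 1459], array([339.2, 299.9]))]
plate a [0.4041694  0.04530526 0.012     ]
plate a [0.52102864 0.08403834 0.012     ]
plate b [0.40354452 0.04627262 0.012     ]
plate b [ 0.61006652 -0.18455482  0.012     ]
pad b [ 0.50849387 -0.25959844  0.025     ]
pad b [ 0.6272291  -0.22864803  0.025     ]
beaker [0.63467042 0.04268866 0.09      ]
```

The handle top measures 0.131 m high, with the centre at (0.482, 0.001). The handle-to-knob distance is 0.149 m, against the stated 0.150, so I'll press the lid now.

```bash
python3 - <<'E'
from h import *
S=lambda:(lambda s:print(round(s['time'],2),s['ee_pos'].round(4),s['force'].round(1),round(s['opening'],4)))(robot.get_state())
x,y=.5305,-.1405
robot.gripper_to(0.0)
robot.move_ptp((x,y,.15),down(0));robot.pause(.3);S()
print(robot.move_linear((x,y,.108),velocity=.02,threshold=4));S()
print(robot.move_linear((x,y,.1115),velocity=.015,threshold=22));S()
robot.pause(.3);S()
E
```

```text
4.24 [ 0.5312 -0.1404  0.1513] [0.2 0.7 0.1] 0.0005
True
5.62 [ 0.5305 -0.1405  0.12  ] [ 0.  -0.5  4.6] 0.0003
True
6.15 [ 0.5312 -0.1406  0.1133] [-2.4  0.2 10.8] 0.0007
6.45 [ 0.5312 -0.1406  0.1133] [-2.2  0.8 12.1] 0.0007
```

```bash
python3 - <<'E'
from h import *
S=lambda:(lambda s:print(round(s['time'],2),s['ee_pos'].round(4),s['force'].round(1),round(s['opening'],4)))(robot.get_state())
x,y=.5305,-.1405
print(robot.move_linear((x,y,.1105),velocity=.01,threshold=18));S()
robot.pause(.3);S()
robot.move_linear((x,y,.16),velocity=.1);
# view: back off so the lid and the handle are seen
robot.move_ptp((.49,-.07,.22),down(np.radians(-1.8)));robot.pause(.3);S()
i=robot.camera_info('wrist');f=robot.grab_frame('wrist');f2=robot.grab_frame('side')
for p in ((.5305,-.1405,.094),(.4817,.0013,.131)):print(proj(i,p))
robot.gripper_to(.062)
a=cv2.resize(f2[170:310,270:430,::-1],None,fx=4,fy=4,interpolation=2)
cv2.imwrite('pics/l1.png',a);cv2.imwrite('pics/w1.png',f[:,:,::-1])
E
```

```text
True
6.66 [ 0.5312 -0.1407  0.1133] [-2.9  1.4 10.3] 0.0003
6.96 [ 0.5312 -0.1407  0.1133] [-3.   0.  11.7] 0.0006
8.37 [ 0.4899 -0.0706  0.2193] [-0.1  0.6 -0.2] 0.0004
[364.64853754 270.18952184]
[301.79986957 110.80138574]
```

View pics/l1.png

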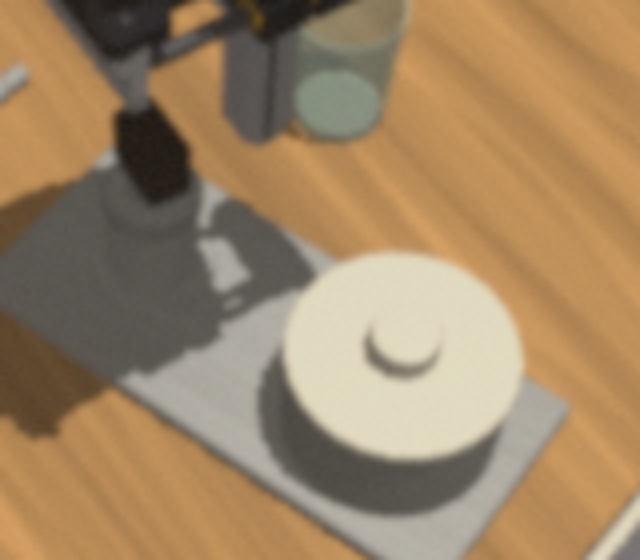

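View pics/w1.png

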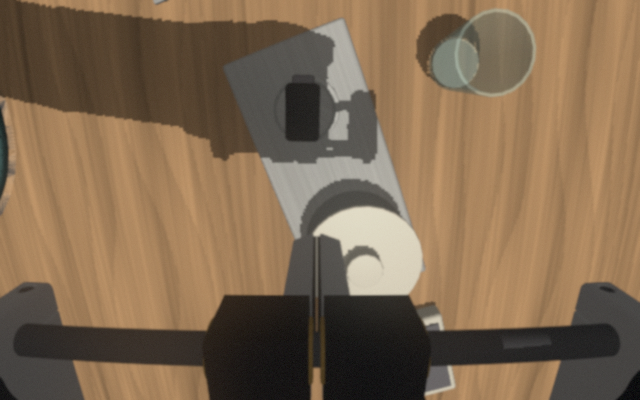

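The lid is level, and its knob sits at (365,270), exactly where it projects for a seated height of 0.094. The handle is at its predicted (302,111). Next is the grip.

```bash
python3 - <<'E'
from h import *
def S():
    s=robot.get_state();print(round(s['time'],2),s['ee_pos'].round(4),s['force'].round(1),round(s['opening'],4),round(s['grasp_force'],1),s['qpos'].round(2))
x,y=.4817,.0018
qs=[(q,k) for k in(88.2,-91.8) if (q:=robot.ik((x,y,.2),down(np.radians(k)))) is not None]
print(qs);q,k=min(qs,key=lambda t:abs(t[0][6]))
robot.move_ptp((x,y,.2),down(np.radians(k)));robot.pause(.2);S()
print(robot.move_linear((x,y,.114),velocity=.06,threshold=5));S()
robot.gripper_to(.038);robot.pause(.3);S()
E
```

```text
[(array([ 0.07897571,  0.19423325, -0.16405983,  1.98206807,  0.03827342,
        0.96817774,  1.43562709]), 88.2), (array([-0.23292317,  0.18896774,  0.18525119,  1.99204393, -0.04212686,
        0.96415549, -1.62908238]), -91.8)]
11.01 [0.4817 0.0017 0.2   ] [ 0.2  0.9 -0.9] 0.0623 0.0 [ 0.08  0.19 -0.16  1.98  0.04  0.97  1.44]
False
12.59 [0.4819 0.0018 0.1143] [0.2 0.2 1. ] 0.0619 0.0 [ 0.07  0.32 -0.16  2.06  0.07  0.77  1.41]
13.37 [0.4818 0.0015 0.1142] [-1.4 -2.6  5.7] 0.0407 30.0 [ 0.07  0.32 -0.16  2.06  0.07  0.77  1.41]
```

Opening is 40.7 mm with 30 N of grip, so the button is fully in and the side load is small. Now I'll pull.

```bash
python3 - <<'E'
from h import *
def S():
    s=robot.get_state();print(round(s['time'],2),s['ee_pos'].round(4),s['force'].round(1),round(s['opening'],4),round(s['grasp_force'],1))
p=robot.get_state()['ee_pos'];x,y=.4817,.0018;z=.1142
for dz in(.03,.06,.086):
    print(robot.move_linear((x,y,z+dz),velocity=.05,threshold=30));S()
print(robot.move_linear((x,y,z+.094),velocity=.012,threshold=8));robot.pause(.5);S()
f=robot.grab_frame('side');cv2.imwrite('pics/end.png',cv2.resize(f[110:330,240:460,::-1],None,fx=2.7,fy=2.7,interpolation=2))
E
```

```text
False
14.12 [0.4816 0.0017 0.1441] [ 1.7 -3.3 -3.1] 0.0408 29.9
False
14.87 [0.4816 0.0018 0.174 ] [ 1.8 -3.5 -8.8] 0.0406 29.9
False
15.53 [0.4816 0.0018 0.2002] [  0.8  -3.1 -10.1] 0.0404 29.9
True
16.51 [0.4811 0.0015 0.2038] [ 5.1 -1.  -9.5] 0.0401 29.9
```

View pics/end.png

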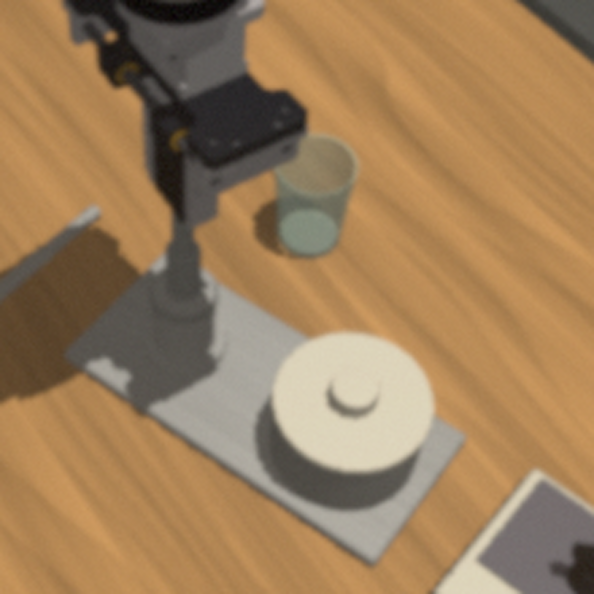

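The handle is held about 90 mm up. The force jumped at the stop and the holding pull is about 10 N. The picture shows the rod and tube drawn out, the lid level and the neighbouring objects undisturbed.

```bash
python3 -c "
from rig import robot
print(robot.sign_off());s=robot.get_state();print(s['time'],s['ee_pos'],s['grasp_force'])"
```

```text
the job is handed in; nothing more can be done
None
the job is handed in; nothing more can be done
```

The job is handed in: the lid is seated level, and the pump handle is still gripped with its button in and drawn about 90 mm to the second stop. From the pictures, the bystander objects stayed put; the judge's verdict was not shown.

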